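# Slide a glazed test tile under the colour meter

## Task

Push the loose white test tile with the fingertips, keeping it flat on the bench, lengthways under the low bridge of the colour meter, until it lies straight in the passage with the same length showing at both ends. Do not grasp, lift or tip the tile, do not knock or ram the meter, and leave the jar, the wash bottle and the crucible where they stand. Finish with the hand clear of everything.

Things in the scene. Friction and masses are not known exactly. Their poses are not given: they have to be found in the camera images.
- meter: Colour meter fixed to the bench: a low white bridge on two grey cheeks. Origin on the bench, mid-passage. The passage runs along its y, open at both ends, 60 mm long (y -30 to +30), 116 mm wide (cheek inner faces at x -58 and +58, cheeks 24 thick), bench as floor, underside 20 mm above it. Bridge 56 mm high; narrower head on it up to 86 mm.
- tile: Loose white ceramic tile flat on the bench, 100 mm along its x, 150 along its y, 14 thick, 0.3 to 0.6 kg. Origin: centre of its underside. Starts off one open end of the passage, centre 175 to 205 mm from the meter's along the meter's +y or -y, up to 30 mm off the passage axis, turned up to 0.4 rad from it. Centred, 45 mm of it shows at each end.
- jar: Bystander: amber jar with a white cap, 56 mm across, 75 mm high, loose, upright, at the other end of the passage from the tile, 175 to 205 mm from the meter's centre. Origin at the centre of its underside.
- wash_bottle: Bystander: clear wash bottle with a red cap, 60 mm across, 160 mm high, loose, upright, on the meter's +x side. Origin at the centre of its underside.
- crucible: Bystander: small open terracotta crucible, 52 mm across the rim, 40 mm high, loose, on the meter's +x side. Origin at the centre of its underside.
Not all that is in view belongs to the job. Several things have the shape of the tile; the one meant has the colours described above.

How it is judged:
By the outcome, as a careful person would: the job done as asked, in the order asked, and still so for the second after the job is handed in, with the robot touching nothing.
It also fails if it takes over 72 s, if anything falls off the work surface, if the arm or the gripper's body presses on something with over 40 N, if the wrist force passes 120 N, or if a joint passes its speed limit or range.

## Robot

A 6-joint arm with a two-finger parallel gripper is mounted at the origin on the work surface. World frame = base frame: x ahead of the robot, y to its left, z up, the work surface at z = 0. Lengths are in m, angles in rad, forces in N, time in s.
With the tool pointing down it reaches from about 0.35 to 0.85 m from the base axis. Payload 8.1 kg.
Tool frame: the origin (TCP) lies between the finger pads; the fingertips stand 11 mm ahead of it and the grasp point (between the pads) lies 8 mm behind it (robot.tips_ahead is the distance from the TCP to the fingertips, in m); z points along the fingers, y is the line along which they close (so a half turn about z gives the same grasp; the last joint's range is limited). The gripper opens to 93 mm and grips with 3 to 60 N. Pads are 15 mm wide; open, the fingers measure 128 mm over their backs; the gripper's body (75 mm by 188 mm) begins 65 mm behind the grasp point.
Start: joints at [1.036, 0.13, 1.488, -0, 1.523, -0.085], TCP at [0.261, 0.54, 0.23] pointing down, gripper open.
Joint ranges: [-2.96, 2.96], [-0.89, 2.26], [0.02, 2.5], [-1.34, 4.48], [0, 2.73], [-2.66, 2.66]. Speed limits (rad/s): [2.39, 2.39, 2.79, 3.14, 3.14, 3.14].

## Interface

Orientations are given as a rotation vector (axis times angle).
In Python, from plant import robot gives the robot as it stands. The module is installed in compiled form; this text tells all that it offers.
- The arm moves only by the tool move_arm, never from a script. Its argument "deltas" is one flat list of numbers, 7 for each row, row after row: the shift along the tool's x, y, z in m, then the turn, a rotation vector about the tool's x, y, z in rad, then the opening, from 0 (shut) to 1 (fully open). A call has 1 to 12 rows; each row is the pose to reach, as a shift and turn from the pose commanded when the call began, along the tool's axes at that moment; what a row does not reach only later rows make up. A row lasts 1/8 s, in which the tool goes at most 62.5 mm and 10.7 degrees, less where a joint would pass 70% of its speed; a pose out of reach is approached as far as the arm can. A call with a gripper value outside its range is refused whole. The fingers move at their own pace and stop on an object; "squeeze" is the grip in N (left out, the last holds). Time passes only in rows, so rows that repeat a pose let the fingers close. It gives the time, the measured TCP pose, the force, the opening and the grip force at its end, in the units of the state.
- robot.read_state(): the state, without advancing time (a new reading comes with each control period).
- robot.read_camera(name): name is "scene" or "top"; returns (picture, depth): 480x640x3 uint8, red, green, blue; 480x640 float32, m along the optical axis (not along the pixel's ray), 0 where there is no reading.
- robot.camera_model(name): a dict with "K" (3x3 intrinsics, pixels), "k1" (the pictures are not rectified: a ray, as slopes to the right and down, at radius r is drawn at 1 + k1 r^2 times it, then the intrinsics apply), "R" (3x3) and "t" (3): a world point X has camera coordinates R X + t. Camera axes: x right, y down, z forward; pixel columns grow to the right and rows downward; lengths in m; the calibration is good to about 2 mm. A picture is of the moment at which its call begins. camera_model takes no time and is no camera call.
- robot.close_job(): hands the job in; it is judged then, once.
Trained networks look in the newest picture that a camera, given by its name, has taken for a name from the list of things; names that differ only in an ending like _2 or _b are one class to them, and where a whole thing is asked for, a point or a joint stands for the part that bears it (a point fixed in the world has none). Each returns a list of dicts, best first, with "confidence" (0 to 1); they miss things now and then, are a little off and sometimes report something else, mostly with a low value. They report only what shows in the picture. A call takes as long as a camera call. They do not tell look-alikes from the thing itself.
- robot.recognise(camera, label): "uv" ([column, row] in pixels, amid what is visible of it).
The state is a dict: "t": time; "q": joint angles; "dq": joint speeds; "joint_torque": joint torques, N m; "tool_pos": TCP position; "orientation": TCP orientation; "force": force on the tool from outside, world axes, zero at the start; "wrist_torque": the same for the moment, N m; "opening": finger opening in m; "gripper_force": force on a finger pad.
Only numpy, scipy, OpenCV 4.12 (cv2) and the standard library are available. Lean on these libraries where they do the work, as an engineer would, in place of code of your own. Each camera call takes 0.05 s, during which the arm holds its last target. There are 200 camera calls.

## Working session

There is one attempt and no reset: what is moved stays moved. The work goes in short steps, Python scripts to look and compute and a tool call to move; the robot and the scene stay as the last step left them, time stands still between calls to the robot, and variables do not carry over. Pictures are saved under pics/ and viewed, at most 11 in all, crops included, and the job is handed in when it is done.

Besides the shell and the picture viewer there is one more tool, called after ">>>" by a JSON object that holds its "name" and its "arguments". move_arm: Moves the arm, as the interface text tells. Its arguments: {"type":"object","properties":{"deltas":{"type":"array","items":{"type":"number"}},"squeeze":{"type":"number"}},"required":["deltas"]}

```bash
mkdir -p pics; cat > h.py <<'E'
import numpy as np, cv2
from plant import robot
def shot(n,f=None):
    p,d=robot.read_camera(n)
    if f: cv2.imwrite('pics/'+f,p[:,:,::-1])
    return p,d
def rays(n,uv):
    m=robot.camera_model(n);K=np.array(m['K'],float)
    x=cv2.undistortPoints(np.array(uv,float).reshape(-1,1,2),K,np.array([m['k1'],0,0,0,0.])).reshape(-1,2)
    R=np.array(m['R']);t=np.array(m['t'])
    return np.c_[x,np.ones(len(x))],R,t
def onplane(n,uv,z):
    r,R,t=rays(n,uv);c=-R.T@t;d=r@R
    return c+d*((z-c[2])/d[:,2])[:,None]
def cloud(n,D):
    v,u=np.mgrid[0:480,0:640]
    r,R,t=rays(n,np.c_[u.ravel(),v.ravel()])
    return ((r*D.reshape(-1,1)-t)@R).reshape(480,640,3)
E
python3 - <<'E'
from h import *
for c in('scene','top'):
    p,d=shot(c,c+'1.png');P=cloud(c,d)
    np.save(c+'P.npy',P);np.save(c+'I.npy',p)
    for l in('meter','tile','jar','wash_bottle','crucible'):
        for o in robot.recognise(c,l)[:4]:
            u,v=map(int,o['uv']);print(c,l,np.round(o['uv']),round(o['confidence'],2),P[v,u].round(3))
print(robot.read_state())
E
```

```text
scene tile [476. 332.] 0.78 [0.537 0.41  0.014]
scene tile [360. 251.] 0.77 [0.465 0.162 0.015]
scene tile [477. 245.] 0.57 [0.331 0.344 0.015]
scene jar [193. 188.] 0.83 [ 0.521 -0.203  0.063]
scene wash_bottle [184. 239.] 0.73 [ 0.673 -0.064  0.091]
scene crucible [239. 285.] 0.81 [0.648 0.021 0.004]
scene crucible [181. 239.] 0.58 [ 0.676 -0.07   0.09 ]
top meter [397. 264.] 0.68 [ 0.471 -0.028  0.077]
top meter [489. 245.] 0.61 [ 0.503 -0.21   0.073]
top tile [181. 249.] 0.77 [0.524 0.405 0.018]
top tile [304. 279.] 0.76 [0.455 0.153 0.016]
top tile [212. 353.] 0.72 [0.312 0.343 0.011]
top jar [487. 245.] 0.62 [ 0.503 -0.206  0.074]
top wash_bottle [421. 171.] 0.87 [ 0.641 -0.078  0.118]
top crucible [360. 176.] 0.55 [0.672 0.032 0.005]
{'t': 0.6, 'q': array([ 1.03559823e+00,  1.30354588e-01,  1.48821871e+00,  1.14663301e-05,
        1.52299226e+00, -8.53849338e-02]), 'dq': array([-0.00128584, -0.00164919,  0.00024668,  0.00052394,  0.00116257,
       -0.00102223]), 'joint_torque': array([ 2.52951264e-05, -5.59400082e+01, -4.91800153e+01,  7.66118523e-02,
        2.28624861e-02, -1.88451367e-05]), 'tool_pos': array([0.26084791, 0.54033517, 0.22965208]), 'orientation': array([-7.00623465e-01, -3.06246871e+00, -4.60299693e-05]), 'force': array([-0.40800199, -0.31359129,  0.28628306]), 'wrist_torque': array([-0.02543338, -0.00229171, -0.01078807]), 'gripper_force': 0.0, 'opening': 0.09278577996023248}
```

View pics/scene1.png

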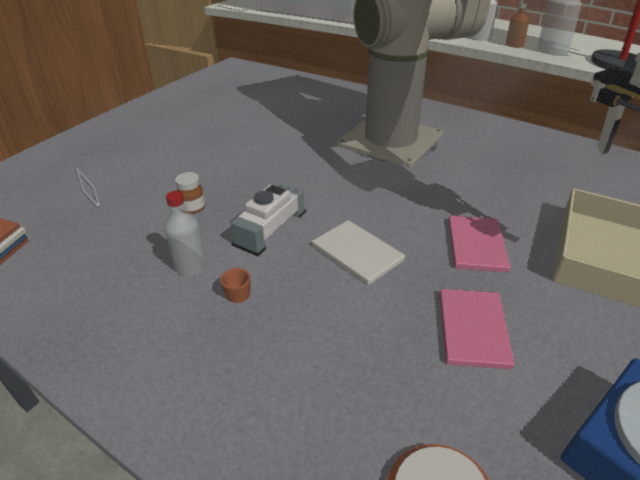

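View pics/top1.png

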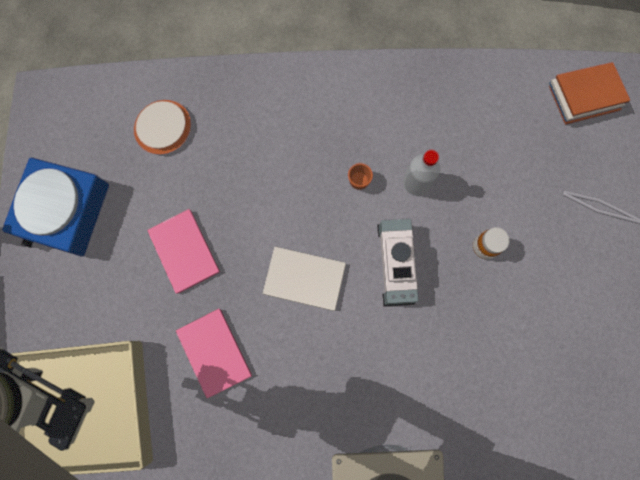

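The white tile is at top-view pixel (305,279), left of the meter (398,262). The jar is at (492,242), the wash bottle at (423,170) and the crucible at (360,176). The pink tiles are decoys. Next I fit the poses.

```bash
cat >> h.py <<'E'
def rect(pts):
    (c,s,a)=cv2.minAreaRect(pts.astype(np.float32)*1000)
    b=cv2.boxPoints((c,s,a)); e=[b[1]-b[0],b[2]-b[1]]
    e=max(e,key=np.linalg.norm); th=np.degrees(np.arctan2(e[1],e[0]))%180
    return np.round(c,1),np.round(s,1),round(th,2)
def tile(n,p,roi=None,zt=0.014):
    "outline of the white tile's top, from the picture"
    hsv=cv2.cvtColor(p,cv2.COLOR_RGB2HSV)
    m=((hsv[...,2]>165)&(hsv[...,1]<60)).astype(np.uint8)
    if roi: 
        k=np.zeros_like(m);k[roi[1]:roi[3],roi[0]:roi[2]]=1;m*=k
    cs,_=cv2.findContours(m,cv2.RETR_EXTERNAL,cv2.CHAIN_APPROX_NONE)
    c=max(cs,key=cv2.contourArea).reshape(-1,2)
    return onplane(n,c,zt)[:,:2]
E
python3 - <<'E'
from h import *
rois={'top':(250,235,360,320),'scene':(300,212,415,290)}
for n in('top','scene'):
    P=np.load(n+'P.npy');p=np.load(n+'I.npy')
    print(n,'tile',rect(tile(n,p,rois[n])))
    X=P.reshape(-1,3)
    near=(abs(X[:,0]-.475)<.12)&(abs(X[:,1]+.03)<.08)
    for lo,hi in((.048,.062),(.03,.062),(.08,.092)):
        s=X[near&(X[:,2]>lo)&(X[:,2]<hi)];print(n,lo,len(s),np.median(s[:,2]),rect(s[:,:2]))
    for nm,c,z in(('jar',(.515,-.205),(.02,.09)),('bottle',(.66,-.07),(.02,.17)),('cru',(.65,.025),(.02,.05))):
        s=X[(abs(X[:,0]-c[0])<.06)&(abs(X[:,1]-c[1])<.05)&(X[:,2]>z[0])&(X[:,2]<z[1])]
        print(nm,len(s),s.min(0).round(3),s.max(0).round(3))
    t=X[(abs(X[:,0]-.46)<.03)&(abs(X[:,1]-.155)<.03)];print('tile z',np.median(t[:,2]))
a=np.load('topI.npy')[190:330,240:440];b=np.load('sceneI.npy')[170:310,220:420]
cv2.imwrite('pics/crop1.png',cv2.resize(np.vstack([a,b])[:,:,::-1],None,fx=2.1,fy=2.1,interpolation=2))
E
```

```text
top tile (array([457.9, 153.6]), array([149. ,  99.1]), np.float32(75.16))
top 0.048 1382 0.05689538843408296 (array([482. , -35.5]), array([164.6,  61.5]), np.float32(1.79))
top 0.03 1494 0.056731786252858955 (array([481.9, -35.5]), array([165. ,  61.6]), np.float32(1.73))
top 0.08 359 0.086325310076792 (array([482.2, -36.5]), array([76.1, 39.8]), np.float32(2.19))
jar 798 [ 0.485 -0.248  0.02 ] [ 0.54  -0.196  0.081]
bottle 1152 [ 0.623 -0.117  0.02 ] [ 0.683 -0.06   0.164]
cru 266 [0.638 0.007 0.02 ] [0.687 0.057 0.045]
tile z 0.015100734730199634
scene tile (array([458.6, 156. ]), array([149.4,  95.3]), np.float32(75.14))
scene 0.048 956 0.05528306744405414 (array([482.6, -33.3]), array([166.2,  62.8]), np.float32(1.41))
scene 0.03 1498 0.053622563521550495 (array([481.8, -33.5]), array([167.7,  62.8]), np.float32(1.67))
scene 0.08 209 0.08468135395820184 (array([494.9, -31.8]), array([38.6, 35.4]), np.float32(9.72))
jar 729 [ 0.488 -0.252  0.02 ] [ 0.541 -0.194  0.077]
bottle 2129 [ 0.63  -0.109  0.02 ] [ 0.685 -0.058  0.161]
cru 585 [0.636 0.007 0.02 ] [0.688 0.06  0.042]
tile z 0.014408022557371166
```

View pics/crop1.png

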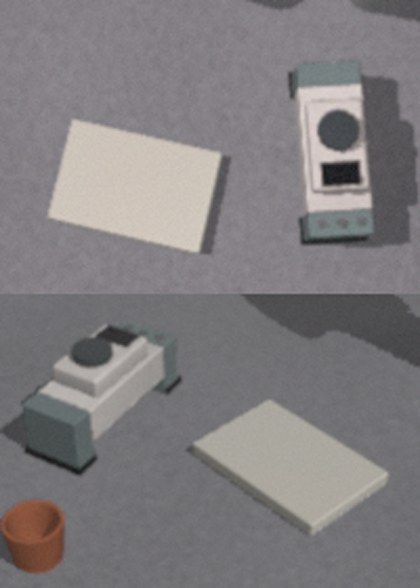

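```bash
cat >> h.py <<'E'
from scipy.spatial.transform import Rotation as Ro
def go(x,y,z,yaw):
    "tool-axes delta (mm, rad) to a tool-down pose; yaw = world angle of tool y, deg"
    s=robot.read_state();R=Ro.from_rotvec(s['orientation'])
    a=np.radians(yaw);ty=np.array([np.cos(a),np.sin(a),0]);tz=np.array([0,0,-1.]);
    G=Ro.from_matrix(np.c_[np.cross(ty,tz),ty,tz])
    print((R.inv().apply(np.array([x,y,z])/1000-s['tool_pos'])*1000).round(1),(R.inv()*G).as_rotvec().round(3))
E
python3 - <<'E'
from h import *
go(366,136,100,1.7);go(366,136,17,1.7)
E
```

```text
[-270.5 -318.4  129.6] [ 0.    -0.     1.091]
[-270.5 -318.4  212.6] [ 0.    -0.     1.091]
```

>>> {"name": "move_arm", "arguments": {"deltas": [-0.034,-0.04,0.016,0,0,0.136,0,-0.068,-0.08,0.032,0,0,0.273,0,-0.101,-0.119,0.049,0,0,0.409,0,-0.135,-0.159,0.065,0,0,0.546,0,-0.169,-0.199,0.081,0,0,0.682,0,-0.203,-0.239,0.097,0,0,0.818,0,-0.237,-0.279,0.113,0,0,0.955,0,-0.2705,-0.3184,0.1296,0,0,1.091,0,-0.2705,-0.3184,0.1296,0,0,1.091,0,-0.2705,-0.3184,0.16,0,0,1.091,0,-0.2705,-0.3184,0.19,0,0,1.091,0,-0.2705,-0.3184,0.19,0,0,1.091,0], "squeeze": 10}}

```text
t: 2.1
tool_pos: [0.3639, 0.1365, 0.0381]
orientation: [-2.184, -2.255, 0.005]
force: [0.0, -0.1, 1.1]
opening: 0.0008
gripper_force: 0.0
```

```bash
python3 - <<'E'
from h import *
p,d=shot('scene');cv2.imwrite('pics/s2.png',cv2.resize(p[140:320,200:440][:,:,::-1],None,fx=3,fy=3))
go(366,136,17,1.7)
E
```

```text
[-0.7  0.8 22.6] [-0.002  0.     0.002]
```

View pics/s2.png

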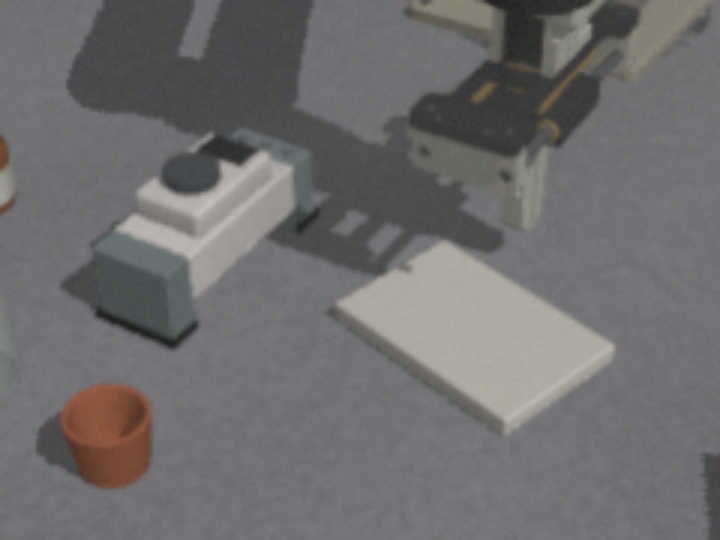

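The closed fingers hover beside the tile's near long side, at about (520,220) in the crop. I'll lower them and push gently towards +x.

>>> {"name": "move_arm", "arguments": {"deltas": [0,0,0.011,0,0,0,0,0,0,0.022,0,0,0,0,0,0.006,0.022,0,0,0,0,0,0.011,0.022,0,0,0,0,0,0.015,0.022,0,0,0,0,0,0.019,0.022,0,0,0,0,0,0.023,0.022,0,0,0,0,0,0.027,0.022,0,0,0,0,0,0.03,0.022,0,0,0,0,0,0.033,0.022,0,0,0,0,0,0.033,0.022,0,0,0,0]}}

```text
t: 3.52
tool_pos: [0.3984, 0.1368, 0.0174]
orientation: [-2.187, -2.254, 0.002]
force: [-4.7, -1.8, 2.6]
opening: 0.0008
gripper_force: 2.6
```

```bash
cat >> h.py <<'E'
M=np.array([482.,-34.5]);MA=1.7
def look(zt=0.014,fn=None):
    "tile in the meter frame from both views, outline points above noise"
    for n in('top','scene'):
        p,d=shot(n);P=cloud(n,d)
        hsv=cv2.cvtColor(p,cv2.COLOR_RGB2HSV)
        m=((hsv[...,2]>165)&(hsv[...,1]<60)&(abs(P[...,2]-.014)<.01)&(abs(P[...,0]-.47)<.13)&(P[...,1]>-.03)&(P[...,1]<.3)).astype(np.uint8)
        cs,_=cv2.findContours(m,cv2.RETR_EXTERNAL,cv2.CHAIN_APPROX_NONE)
        c=max(cs,key=cv2.contourArea).reshape(-1,2)
        q=onplane(n,c,zt)[:,:2]*1000-M;a=np.radians(MA)
        q=q@np.array([[np.cos(a),-np.sin(a)],[np.sin(a),np.cos(a)]])
        print(n,'in meter frame:',rect(q/1000),'world',rect(onplane(n,c,zt)[:,:2]))
        if fn==n:
            cv2.imwrite('pics/%s_%.0f.png'%(n,robot.read_state()['t']*100),cv2.resize(p[140:320,200:440][:,:,::-1],None,fx=3,fy=3))
    s=robot.read_state();print(s['tool_pos'].round(4),s['force'].round(1),s['t'])
E
python3 -c "
from h import *
look()"
```

```text
top in meter frame: (array([ 38. , 218.5]), array([79.5, 33.2]), np.float32(86.51)) world (array([513.5, 185.1]), array([79.5, 33.2]), np.float32(88.21))
scene in meter frame: (array([ -7.1, 194.1]), array([149.9,  96.2]), np.float32(75.41)) world (array([469.1, 159.3]), array([149.9,  96.2]), np.float32(77.11))
[0.3985 0.1368 0.0174] [-5.6 -1.5  3.1] 3.625
```

```bash
sed -i 's/^M=.*/M=np.array([482.2,-33.4]);MA=1.7/' h.py; python3 -c "
from h import *
look(fn='scene')"; ls pics
```

```text
top in meter frame: (array([ 37.7, 216.4]), array([81.5, 33.2]), np.float32(86.51)) world (array([513.4, 184. ]), array([81.5, 33.2]), np.float32(88.21))
scene in meter frame: (array([ -6.5, 192.2]), array([149.7,  96.3]), np.float32(76.26)) world (array([470. , 158.5]), array([149.7,  96.3]), np.float32(77.96))
[0.3985 0.1368 0.0174] [-4.6 -2.   3.1] 3.725
crop1.png
s2.png
scene1.png
scene_372.png
top1.png
```

```bash
cp pics/scene_36*.png pics/v.png 2>/dev/null || cp pics/scene_37*.png pics/v.png
```

```text
(no output)
```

View pics/v.png

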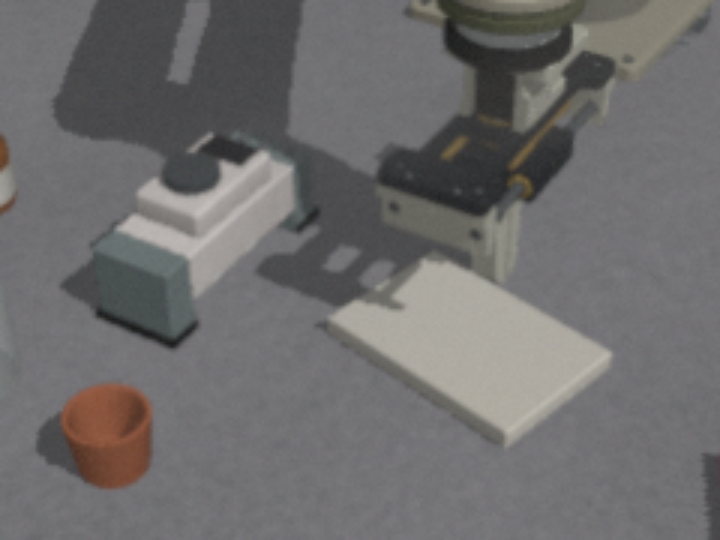

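Both shadows and fingers corrupt the brightness mask, so I'll separate the cream tile from the bluish bench by R/B ratio.

```bash
python3 - <<'E'
from h import *
s=open('h.py').read()
s=s.replace("m=((hsv[...,2]>165)&(hsv[...,1]<60)&(abs(P","f=cv2.GaussianBlur(p,(3,3),0).astype(float);rb=f[...,0]/(f[...,2]+1);m=((rb>1.01)&(rb<1.4)&(abs(P").replace("P[...,2]-.014)<.01)","P[...,2]-.014)<.008)")
open('h.py','w').write(s)
E
python3 - <<'E'
from h import *
p=np.load('sceneI.npy').astype(float)
print([ (p[v-2:v+3,u-2:u+3].mean((0,1))).round() for u,v in((360,251),(400,300),(300,320))])
p,_=shot('scene');print([ (p[v-2:v+3,u-2:u+3].astype(float).mean((0,1))).round() for u,v in((325,243),(360,260),(300,300),(310,200))])
look()
E
```

```text
[array([170., 167., 159.]), array([112., 112., 115.]), array([112., 111., 115.])]
[array([164., 161., 153.]), array([174., 170., 162.]), array([113., 113., 115.]), array([77., 77., 79.])]
top in meter frame: (array([ 31.5, 215.1]), array([81.2, 36. ]), np.float32(76.1)) world (array([507.3, 182.5]), array([81.2, 36. ]), np.float32(77.8))
scene in meter frame: (array([-21. , 194.9]), array([155.2, 140.3]), np.float32(75.31)) world (array([455.5, 160.7]), array([155.2, 140.3]), np.float32(77.01))
[0.3984 0.1368 0.0174] [-4.8 -1.6  2.9] 3.875
```

```bash
cat >> h.py <<'E'
from scipy.optimize import minimize
def corners(x,y,th):
    c,s=np.cos(th),np.sin(th);q=np.array([[-50,-75],[50,-75],[50,75],[-50,75]])@np.array([[c,s],[-s,c]])+[x,y]
    return np.r_[np.c_[q,q*0+14][:,:3],np.c_[q,q*0][:,:3]]/1000
def proj(n,X):
    m=robot.camera_model(n);R,t=np.array(m['R']),np.array(m['t'])
    return cv2.projectPoints(X,cv2.Rodrigues(R)[0],t,np.array(m['K'],float),np.array([m['k1'],0,0,0,0.]))[0].reshape(-1,2)
def fit(x0,names=('scene','top'),fn=None):
    "tile pose (mm, deg in the meter frame; world) by fitting the block's silhouette"
    for n in names:
        p,d=shot(n);P=cloud(n,d);f=cv2.GaussianBlur(p,(3,3),0).astype(float)
        soft=np.clip((f[...,0]/(f[...,2]+.1)-.985)/.08,0,1)
        occ=cv2.dilate(((P[...,2]>.022)|(d==0)).astype(np.uint8),np.ones((5,5)))>0
        hull0=cv2.convexHull(proj(n,corners(x0[0],x0[1],x0[2])).astype(np.int32))
        roi=np.zeros((480,640),np.uint8);cv2.fillConvexPoly(roi,hull0,1)
        roi=(cv2.dilate(roi,np.ones((31,31)))>0)&~occ
        def cost(v):
            h=cv2.convexHull((proj(n,corners(v[0],v[1],v[2]/100))*4).astype(np.float32)).reshape(-1,2)
            o=h.mean(0)*0+np.array([0,0]);im=np.zeros((1920,2560),np.uint8)
            cv2.fillConvexPoly(im,np.round(h*16+24).astype(np.int32),255,shift=4)
            im=cv2.resize(im,(640,480),interpolation=cv2.INTER_AREA)/255.
            return (abs(im-soft)*roi).sum()
        v0=np.array([x0[0],x0[1],x0[2]*100])
        r=minimize(cost,v0,method='Nelder-Mead',options=dict(initial_simplex=v0+np.array([[0,0,0],[8,0,0],[0,8,0],[0,0,8]]),xatol=.1,fatol=.5,maxiter=150))
        x,y,a=r.x[0],r.x[1],r.x[2]/100
        Mn=np.array([482.,-33.4 if n=='scene' else -35.5]);k=np.radians(MA)
        q=np.array([[np.cos(k),np.sin(k)],[-np.sin(k),np.cos(k)]])@([x,y]-Mn)
        print(n,'cost',round(r.fun),'world',r.x[:2].round(1),np.degrees(a).round(2),'meter',q.round(1),round(np.degrees(a)-MA,2))
        if fn==n:
            o=p[:,:,::-1].copy();cv2.polylines(o,[proj(n,corners(x,y,a))[:4].round().astype(np.int32)],True,(0,0,255),1)
            cv2.imwrite('pics/fit_%s_%d.png'%(n,round(robot.read_state()['t']*100)),cv2.resize(o[140:320,200:440],None,fx=3,fy=3))
E
python3 - <<'E'
from h import *
import h
for n in('scene','top'):
    pass
I={n:(np.load(n+'I.npy'),np.ones((480,640))) for n in('scene','top')}
o=h.shot,h.cloud
h.shot=lambda n:I[n];h.cloud=lambda n,d:np.load(n+'P.npy')
fit([458,155,-.26])
h.shot,h.cloud=o
fit([470,159,-.22],('scene',))
E
```

```text
scene cost 129 world [456.2 153. ] -14.71 meter [-20.3 187.1] -16.41
top cost 481 world [457.4 152.7] -15.14 meter [-19.  188.8] -16.84
scene cost 142 world [467.  156.4] -13.01 meter [ -9.3 190.2] -14.71
```

>>> {"name": "move_arm", "arguments": {"deltas": [0,-0.016,0,0,0,0,0,-0.012,-0.019,0,0,0,0,0,-0.022,-0.019,0,0,0,0,0,-0.022,-0.011,0,0,0,0,0,-0.022,-0.006,0,0,0,0,0,-0.024,-0.002,0,0,0,0,0,-0.025,0.002,0,0,0,0,0,-0.026,0.006,0,0,0,0,0,-0.027,0.01,0,0,0,0,0,-0.028,0.013,0,0,0,0,0,-0.028,0.013,0,0,0,0]}}

```text
$.deltas: bad value
```

```bash
python3 - <<'E'
from h import *
fit([475,158,-.12],('scene',));s=robot.read_state();print(s['tool_pos'],s['force'])
E
```

```text
scene cost 145 world [466.7 155.9] -12.51 meter [ -9.7 189.7] -14.21
[0.39847402 0.13680855 0.01742686] [-5.45873156 -1.88783081  3.63665067]
```

>>> {"name": "move_arm", "arguments": {"deltas": [0.0,-0.016,0,0,0,0,0,-0.012,-0.019,0,0,0,0,0,-0.022,-0.019,0,0,0,0,0,-0.022,-0.011,0,0,0,0,0,-0.022,-0.006,0,0,0,0,0,-0.024,-0.002,0,0,0,0,0,-0.025,0.002,0,0,0,0,0,-0.026,0.006,0,0,0,0,0,-0.027,0.01,0,0,0,0,0,-0.028,0.013,0,0,0,0,0]}}

```text
t: 5.22
tool_pos: [0.4122, 0.1094, 0.0174]
orientation: [-2.186, -2.254, 0.003]
force: [-7.4, -0.9, 6.8]
opening: 0.0003
gripper_force: 4.8
```

```bash
python3 - <<'E'
from h import *
fit([475,158,-.12],('scene',));s=robot.read_state();print(s['tool_pos'],s['force'])
E
```

```text
scene cost 137 world [476.8 159.5] -3.33 meter [  0.5 193. ] -5.03
[0.41260564 0.10930865 0.01746353] [-5.4573033  -1.34370606  3.84011234]
```

```bash
python3 - <<'E'
from h import *
go(475,258,60,1.7)
E
```

```text
[146.7  66.8 -42.7] [-0.002  0.     0.001]
```

>>> {"name": "move_arm", "arguments": {"deltas": [0.0,-0.015,0,0,0,0,0,0.0,-0.015,-0.03,0,0,0,0.3,0.0,-0.015,-0.06,0,0,0,0.6,0.03,0.005,-0.062,0,0,0,0.6,0.075,0.03,-0.062,0,0,0,0.6,0.12,0.055,-0.06,0,0,0,0.6,0.147,0.067,-0.043,0,0,0,0.6,0.147,0.067,-0.02,0,0,0,0.6,0.147,0.067,0.0,0,0,0,0.6,0.147,0.067,0.0,0,0,0,0.6]}}

```text
t: 6.52
tool_pos: [0.474, 0.258, 0.0155]
orientation: [-2.186, -2.254, 0.006]
force: [0.0, 0.3, 0.3]
opening: 0.0561
gripper_force: 0.0
```

```bash
python3 - <<'E'
from h import *
fit([478,161,-.06],('scene',),fn='scene');s=robot.read_state();print(s['tool_pos'],s['force'],s['opening'])
import glob,os
os.rename(glob.glob('pics/fit_scene*')[0],'pics/f1.png')
E
```

```text
scene cost 146 world [477.2 160. ] -2.89 meter [  1.  193.5] -4.59
[0.4749393  0.25824933 0.01690489] [0.56265231 0.06342469 0.94700009] 0.05566546699407872
```

View pics/f1.png

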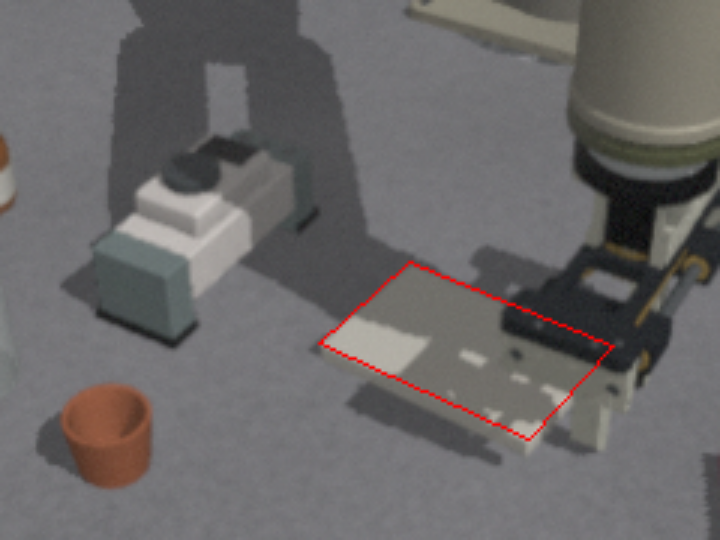

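The fitted outline matches the tile: nearly straight, with the open fingers behind its rear edge at crop (590,430). Now the first part of the line push.

>>> {"name": "move_arm", "arguments": {"deltas": [-0.006,0,0,0,0,0,0.6,-0.011,0,0,0,0,0,0.6,-0.016,0,0,0,0,0,0.6,-0.021,0,0,0,0,0,0.6,-0.026,0,0,0,0,0,0.6,-0.031,0,0,0,0,0,0.6,-0.037,0,0,0,0,0,0.6,-0.043,0,0,0,0,0,0.6,-0.05,0,0,0,0,0,0.6,-0.057,0,0,0,0,0,0.6,-0.063,0,0,0,0,0,0.6,-0.065,0,0,0,0,0,0.6]}}

```text
t: 8.07
tool_pos: [0.4783, 0.1937, 0.0186]
orientation: [2.188, 2.254, 0.004]
force: [-0.3, 5.6, 5.0]
opening: 0.0556
gripper_force: 2.9
```

```bash
python3 - <<'E'
from h import *
fit([478,111,.02],fn='scene');s=robot.read_state();print(s['tool_pos'],s['force'],s['opening'])
import glob,os
os.rename(glob.glob('pics/fit_scene*')[0],'pics/f2.png')
E
```

```text
scene cost 111 world [485.  109.8] 2.34 meter [  7.2 143.1] 0.64
top cost 178 world [487.3 107.9] 1.4 meter [  9.5 143.2] -0.3
[0.47822566 0.19352596 0.01852473] [0.94885556 3.3934732  2.74121884] 0.05594552284940279
```

View pics/f2.png

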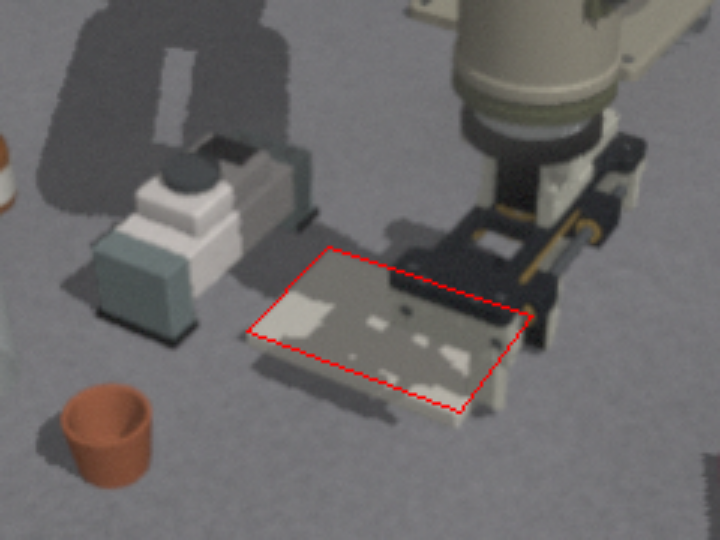

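Tile is straight now but about 8 mm off axis to +x. I'll centre it with a flat two-finger push on its +x side.

```bash
python3 - <<'E'
from h import *
go(558,111,18,91.7);go(558,111,60,91.7);print(robot.read_state()['q'].round(2))
E
```

```text
[-84.9  77.3   0.6] [ 2.000e-03  1.000e-03 -1.571e+00]
[-84.8  77.4 -41.4] [ 2.000e-03  1.000e-03 -1.571e+00]
[0.28 0.12 1.91 0.   1.11 0.26]
```

>>> {"name": "move_arm", "arguments": {"deltas": [0.012,0,0,0,0,0,0.6,0.014,0,-0.03,0,0,0,0.6,0.012,0.01,-0.045,0,0,-0.157,0.75,0.0,0.02,-0.045,0,0,-0.33,0.75,-0.015,0.035,-0.045,0,0,-0.5,0.75,-0.03,0.05,-0.045,0,0,-0.68,0.75,-0.045,0.06,-0.045,0,0,-0.86,0.75,-0.06,0.07,-0.045,0,0,-1.04,0.75,-0.075,0.077,-0.045,0,0,-1.22,0.75,-0.085,0.077,-0.045,0,0,-1.4,0.75,-0.085,0.077,-0.042,0,0,-1.571,0.75,-0.085,0.077,-0.03,0,0,-1.571,0.75]}}

```text
t: 9.68
tool_pos: [0.5572, 0.1109, 0.0474]
orientation: [-0.046, 3.141, -0.001]
force: [1.6, -0.9, 0.2]
opening: 0.0699
gripper_force: 0.0
```

```bash
python3 - <<'E'
from h import *
fit([486,110,.03]);go(558,111,18,91.7);s=robot.read_state();print(s['tool_pos'],s['opening'])
E
```

```text
scene cost 77 world [485.2 109.2] 1.57 meter [  7.5 142.4] -0.13
top cost 48 world [488.3 107.6] 1.63 meter [ 10.6 142.9] -0.07
[-3.   0.1 27.2] [-0.001 -0.004 -0.003]
[0.5551026  0.11080653 0.04524382] 0.06943899955436181
```

>>> {"name": "move_arm", "arguments": {"deltas": [0,0,0.014,0,0,0,0.75,0,0,0.028,0,0,0,0.75,0,0,0.028,0,0,0,0.75,0.004,0,0.028,0,0,0,0.75,0.008,0,0.028,0,0,0,0.75,0.011,0,0.028,0,0,0,0.75,0.013,0,0.028,0,0,0,0.75,0.015,0,0.028,0,0,0,0.75,0.017,0,0.028,0,0,0,0.75,0.018,0,0.028,0,0,0,0.75,0.018,0,0.028,0,0,0,0.75]}}

```text
t: 11.15
tool_pos: [0.5393, 0.1102, 0.02]
orientation: [-0.047, 3.14, 0.0]
force: [3.4, -0.1, 1.1]
opening: 0.0697
gripper_force: 1.5
```

```bash
python3 - <<'E'
from h import *
fit([480,110,.03]);s=robot.read_state();print(s['tool_pos'],s['force'],s['opening'])
E
```

```text
scene cost 88 world [479.4 108.7] 1.73 meter [  1.6 142.1] 0.03
top cost 27 world [486.7 107.7] 2.26 meter [  8.9 143. ] 0.56
[0.5393108  0.11018777 0.02003677] [ 3.49052821 -0.22690849  2.24171535] 0.07002102233361275
```

>>> {"name": "move_arm", "arguments": {"deltas": [0.001,0,0,0,0,0,0.75,0.002,0,0,0,0,0,0.75,0.0025,0,0,0,0,0,0.75,0.0025,0,0,0,0,0,0.75,-0.01,0,0,0,0,0,0.75,-0.02,0,0,0,0,0,0.75,-0.02,0,-0.025,0,0,0,0.75,-0.02,0.0,-0.042,0,0,0,0.75,-0.02,0.04,-0.042,0,0,0.1,0.75,-0.02,0.08,-0.042,0,0,0.27,0.75,-0.02,0.1,-0.042,0,0,0.45,0.6,-0.02,0.11,-0.042,0,0,0.62,0.6]}}

```text
t: 12.75
tool_pos: [0.5552, 0.2221, 0.0616]
orientation: [-0.919, -3.003, 0.0]
force: [0.8, 1.0, -0.2]
opening: 0.0573
gripper_force: 0.0
```

```bash
python3 - <<'E'
from h import *
fit([478,110,.03],fn='top');go(477.5,215,50,1.7);go(477.5,215,18,1.7);s=robot.read_state();print(s['tool_pos'],s['opening'])
# re-measure the meter top now
for n in('top','scene'):
    p,d=shot(n);X=cloud(n,d).reshape(-1,3)
    X=X[(abs(X[:,0]-.475)<.12)&(abs(X[:,1]+.03)<.06)&(X[:,2]>.05)&(X[:,2]<.062)];print(n,rect(X[:,:2]))
import glob,os
os.rename(glob.glob('pics/fit_top*')[0],'pics/f3.png')
E
```

```text
scene cost 103 world [477.1 109.7] 1.97 meter [ -0.6 143.2] 0.27
top cost 196 world [479.4 107.6] 1.74 meter [  1.6 143.1] 0.04
[ 60.8 -49.   11.6] [-0.   -0.    0.95]
[ 60.8 -49.   43.6] [-0.   -0.    0.95]
[0.55531799 0.22178871 0.06161549] 0.0559552097051763
top (array([482.4, -35.6]), array([165.4,  61.5]), np.float32(1.4))
scene (array([482.1, -33.7]), array([164.8,  61.9]), np.float32(1.31))
```

View pics/f3.png

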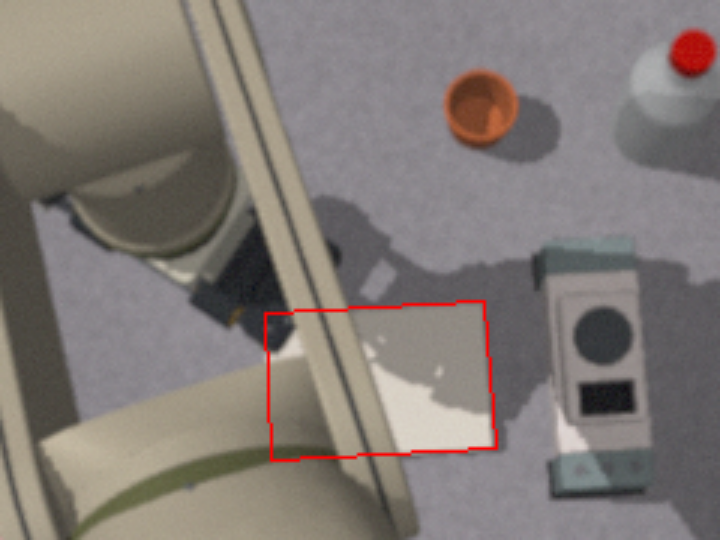

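>>> {"name": "move_arm", "arguments": {"deltas": [0.011,-0.009,0,0,0,0.16,0.6,0.022,-0.018,0,0,0,0.32,0.6,0.033,-0.027,0,0,0,0.48,0.6,0.044,-0.036,0,0,0,0.64,0.6,0.055,-0.044,0,0,0,0.8,0.6,0.061,-0.05,0.01,0,0,0.95,0.6,0.062,-0.051,0.025,0,0,0.95,0.6,0.062,-0.051,0.043,0,0,0.95,0.6,0.062,-0.051,0.043,0,0,0.95,0.6]}}

```text
t: 14.08
tool_pos: [0.4741, 0.212, 0.0162]
orientation: [-2.183, -2.257, 0.006]
force: [0.2, 0.1, 0.0]
opening: 0.0558
gripper_force: 0.0
```

```bash
python3 - <<'E'
from h import *
fit([478,110,.03]);s=robot.read_state();print(s['tool_pos'],s['opening']);go(475,215,18,1.7)
E
```

```text
scene cost 135 world [477.2 109.6] 2.19 meter [ -0.5 143.1] 0.49
top cost 236 world [479.3 108. ] 1.71 meter [  1.5 143.5] 0.01
[0.47555982 0.21263208 0.01816825] 0.05580567325057832
[ 2.4 -0.5  0.2] [-0.001  0.     0.003]
```

>>> {"name": "move_arm", "arguments": {"deltas": [-0.008,0,0,0,0,0,0.6,-0.014,0,0,0,0,0,0.6,-0.018,0,0,0,0,0,0.6,-0.022,0,0,0,0,0,0.6,-0.026,0,0,0,0,0,0.6,-0.03,0,0,0,0,0,0.6,-0.035,0,0,0,0,0,0.6,-0.04,0,0,0,0,0,0.6,-0.045,0,0,0,0,0,0.6,-0.05,0,0,0,0,0,0.6,-0.055,0,0,0,0,0,0.6,-0.055,0,0,0,0,0,0.6]}}

```text
t: 15.68
tool_pos: [0.4775, 0.1573, 0.0187]
orientation: [2.187, 2.255, -0.0]
force: [1.2, 1.0, 1.3]
opening: 0.0557
gripper_force: 0.7
```

```bash
python3 - <<'E'
from h import *
fit([479,74,.03]);s=robot.read_state();print(s['tool_pos'],s['force'])
E
```

```text
scene cost 105 world [477.8  73.7] 2.07 meter [ -1.  107.2] 0.37
top cost 89 world [480.  70.] 2.58 meter [  1.1 105.5] 0.88
[0.47722754 0.1572725  0.01844357] [ 0.48561244 -0.40727422 -0.34408346]
```

>>> {"name": "move_arm", "arguments": {"deltas": [-0.004,0,0,0,0,0,0.6,-0.009,0,0,0,0,0,0.6,-0.015,0,0,0,0,0,0.6,-0.021,0,0,0,0,0,0.6,-0.027,0,0,0,0,0,0.6,-0.033,0,0,0,0,0,0.6,-0.039,0,0,0,0,0,0.6,-0.045,0,0,0,0,0,0.6,-0.051,0,0,0,0,0,0.6,-0.056,0,0,0,0,0,0.6,-0.06,0,0,0,0,0,0.6,-0.06,0,0,0,0,0,0.6]}}

```text
t: 17.27
tool_pos: [0.4794, 0.0974, 0.0188]
orientation: [2.187, 2.255, -0.0]
force: [-0.4, 0.4, 0.1]
opening: 0.0559
gripper_force: 0.0
```

```bash
python3 - <<'E'
from h import *
fit([480,12,.03],fn='top');s=robot.read_state();print(s['tool_pos'],s['force'])
import glob,os
os.rename(glob.glob('pics/fit_top*')[0],'pics/f4.png')
E
```

```text
scene cost 57 world [480.3  12.1] 2.33 meter [-0.3 45.5] 0.63
top cost 66 world [481.6  15.6] 2.26 meter [ 1.1 51. ] 0.56
[0.47946817 0.09767963 0.01883819] [-0.32701329  0.29292264  0.40410442]
```

View pics/f4.png

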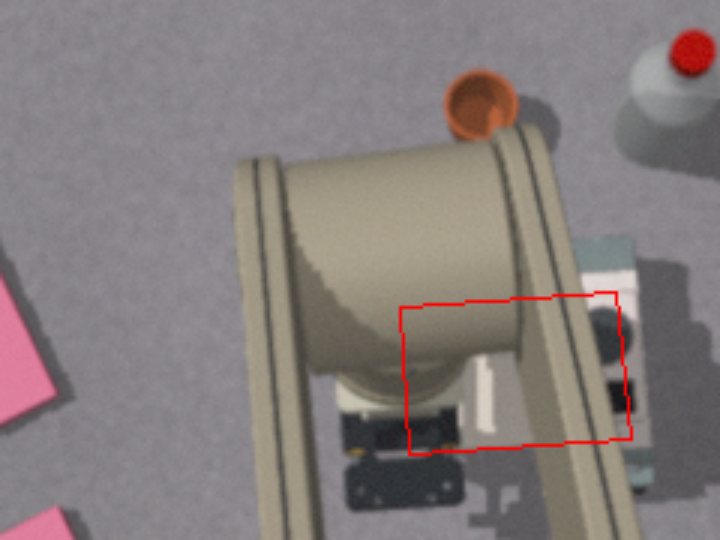

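The arm blocks the top view; the scene fit puts the tile about 46 mm short and straight. I'll push on 40 mm, then back away to measure.

>>> {"name": "move_arm", "arguments": {"deltas": [-0.005,0,0,0,0,0,0.6,-0.011,0,0,0,0,0,0.6,-0.017,0,0,0,0,0,0.6,-0.023,0,0,0,0,0,0.6,-0.028,0,0,0,0,0,0.6,-0.033,0,0,0,0,0,0.6,-0.037,0,0,0,0,0,0.6,-0.04,0,0,0,0,0,0.6,-0.04,0,0,0,0,0,0.6,0.02,0,0,0,0,0,0.6,0.08,0,0,0,0,0,0.6,0.14,0,0,0,0,0,0.6]}}

```text
t: 18.88
tool_pos: [0.4747, 0.2385, 0.0184]
orientation: [2.187, 2.254, -0.001]
force: [1.0, -0.1, 0.3]
opening: 0.0559
gripper_force: 0.0
```

```bash
python3 - <<'E'
from h import *
fit([481,-28,.03]);s=robot.read_state();print(s['tool_pos'],s['force'])
p,d=shot('top')
a=p[190:330,330:470];b=shot('scene')[0][150:290,200:400]
b=cv2.resize(b,(200,140))
cv2.imwrite('pics/f5.png',cv2.resize(np.hstack([a,b])[:,:,::-1],None,fx=2.3,fy=2.3,interpolation=2))
E
```

```text
scene cost 74 world [481.  -27.4] 1.68 meter [-0.8  6. ] -0.02
top cost 304 world [483.8 -27. ] 2.02 meter [2.  8.5] 0.32
[0.47428991 0.2421445  0.01867505] [ 0.34362793 -0.49457418  0.74899106]
```

View pics/f5.png

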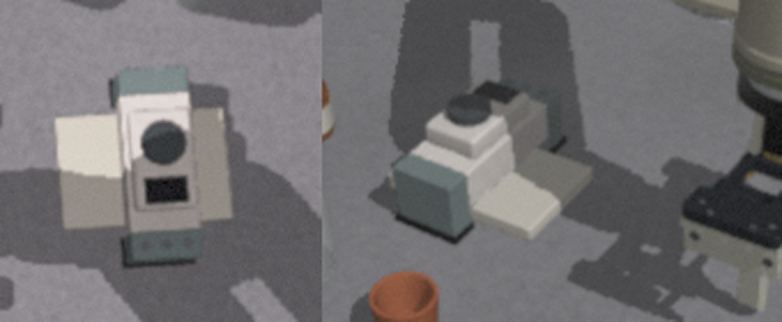

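The tile sits in the passage: the far end shows about (230,165) and the near end about (55,165) in the crop, with the near end longer. I'll measure both end edges from the top view.

```bash
python3 - <<'E'
from h import *
p,d=shot('top');f=p.astype(float);P=cloud('top',d)
for rows in((244,254),(260,268),(270,280)):
    seg=cv2.resize(f[rows[0]:rows[1]].mean(0)[None],(640,1))[0].sum(1); 
    g=np.gradient(cv2.GaussianBlur(seg[None],(5,1),0)[0])
    def sub(lo,hi,sg):
        k=np.arange(lo,hi);w=np.clip(sg*g[lo:hi],0,None);m=lo+w.argmax();k=np.arange(m-2,m+3);w=np.clip(sg*g[k],0,None);return (k*w).sum()/w.sum()
    v=sum(rows)/2-.5
    L=sub(347,362,1);R=sub(424,440,-1)
    A=onplane('top',[[L,v],[R,v]],.014)*1000;B=onplane('top',[[R,v]],0.0)*1000
    a=np.radians(1.6);my=lambda q:(-(q[0]-482)*np.sin(a)+(q[1]+35.5)*np.cos(a))
    print(v,round(L,2),round(R,2),'meter y rear %.1f front %.1f (front bottom %.1f)'%(my(A[0]),my(A[1]),my(B[0])), 'len',np.linalg.norm(A[0]-A[1]).round(1))
m=robot.camera_model('top');print((-np.array(m['R']).T@np.array(m['t'])).round(3))
# bridge edges from the picture, underside of top view: at z .056
for v in(232,290):
    row=cv2.GaussianBlur(f[v-2:v+3].mean(0)[None],(5,1),0)[0].sum(1);print(v,row[376:424].astype(int))
E
```

```text
248.5 354.11 427.14 meter y rear 83.6 front -65.9 (front bottom -68.9) len 149.8
263.5 355.74 428.88 meter y rear 82.4 front -66.6 (front bottom -69.6) len 149.3
274.5 356.27 429.88 meter y rear 82.9 front -66.5 (front bottom -69.5) len 149.7
[0.343 0.108 1.002]
232 [393 335 282 276 327 414 498 547 564 571 575 579 585 592 596 597 598 602
 605 607 608 609 610 613 614 614 615 617 618 620 626 633 638 636 614 543
 433 338 294 284 283 280 278 279 281 282 280 279]
290 [298 296 297 298 297 294 291 288 283 285 304 334 356 361 359 356 355 354
 351 347 345 344 342 340 338 337 337 337 336 334 333 329 324 321 318 314
 311 309 308 304 296 287 281 279 279 279 279 276]
```

Centre is 8.3 mm short of mid-passage in both views. I'll finish the push slowly, then retreat and rise clear.

>>> {"name": "move_arm", "arguments": {"deltas": [-0.05,0,0,0,0,0,0.6,-0.1,0,0,0,0,0,0.6,-0.15,0,0,0,0,0,0.6,-0.172,0,0,0,0,0,0.6,-0.178,0,0,0,0,0,0.6,-0.181,0,0,0,0,0,0.6,-0.1835,0,0,0,0,0,0.6,-0.186,0,0,0,0,0,0.6,-0.188,0,0,0,0,0,0.6,-0.188,0,0,0,0,0,0.6,-0.16,0,0,0,0,0,0.6,-0.1,0,0,0,0,0,0.6]}}

```text
t: 20.62
tool_pos: [0.4789, 0.1372, 0.0191]
orientation: [2.189, 2.251, 0.001]
force: [1.3, 0.1, 0.9]
opening: 0.0564
gripper_force: 0.0
```

>>> {"name": "move_arm", "arguments": {"deltas": [0.06,0,0,0,0,0,0.6,0.1,0,-0.03,0,0,0,0.6,0.14,0,-0.07,0,0,0,0.6,0.17,0,-0.11,0,0,0,0.6,0.17,0,-0.11,0,0,0,0.6,0.17,0,-0.11,0,0,0,0.6]}}

```text
t: 21.38
tool_pos: [0.4725, 0.3074, 0.1281]
orientation: [2.186, 2.256, -0.001]
force: [0.3, 0.1, -0.8]
opening: 0.0558
gripper_force: 0.0
```

```bash
python3 - <<'E'
from h import *
fit([481,-35,.03]);s=robot.read_state();print(s['t'],s['tool_pos'],s['force'])
p,d=shot('top');f=p.astype(float);P=cloud('top',d)
for rows in((244,254),(260,268),(270,280)):
    seg=f[rows[0]:rows[1]].mean(0).sum(1);g=np.gradient(cv2.GaussianBlur(seg[None],(5,1),0)[0])
    def sub(lo,hi,sg):
        m=lo+(sg*g[lo:hi]).argmax();k=np.arange(m-2,m+3);w=np.clip(sg*g[k],0,None);return (k*w).sum()/w.sum()
    v=sum(rows)/2-.5;L=sub(347,366,1);R=sub(424,445,-1)
    A=onplane('top',[[L,v],[R,v]],.014)*1000;a=np.radians(1.6)
    y=-(A[:,0]-482)*np.sin(a)+(A[:,1]+35.5)*np.cos(a);print(v,y.round(1),'mid',y.mean().round(1))
for n,X in((n,cloud(n,shot(n)[1]).reshape(-1,3)) for n in('top','scene')):
    for nm,c,z in(('jar',(.515,-.22),(.02,.09)),('bottle',(.655,-.085),(.02,.17)),('cru',(.662,.033),(.02,.05))):
        q=X[(abs(X[:,0]-c[0])<.06)&(abs(X[:,1]-c[1])<.05)&(X[:,2]>z[0])&(X[:,2]<z[1])];print(n,nm,q.min(0).round(3),q.max(0).round(3))
a=p[190:330,330:530];b=shot('scene')[0][150:290,180:380]
cv2.imwrite('pics/f6.png',cv2.resize(np.hstack([a,b])[:,:,::-1],None,fx=2,fy=2,interpolation=2))
E
```

```text
scene cost 77 world [482.7 -34.5] 1.83 meter [ 0.7 -1.1] 0.13
top cost 284 world [484.4 -34.6] 1.57 meter [2.4 0.8] -0.13
21.475 [0.4719192  0.30647806 0.12690312] [-0.55890174  0.55683828  0.3347251 ]
248.5 [ 76.2 -73.2] mid 1.5
263.5 [ 76.1 -73.5] mid 1.3
274.5 [ 75.1 -73.5] mid 0.8
top jar [ 0.485 -0.25   0.02 ] [ 0.54  -0.197  0.081]
top bottle [ 0.623 -0.117  0.02 ] [ 0.683 -0.06   0.164]
top cru [0.639 0.007 0.02 ] [0.687 0.057 0.046]
scene jar [ 0.487 -0.25   0.02 ] [ 0.54  -0.196  0.077]
scene bottle [ 0.63  -0.109  0.02 ] [ 0.685 -0.058  0.161]
scene cru [0.636 0.008 0.02 ] [0.688 0.059 0.042]
```

View pics/f6.png

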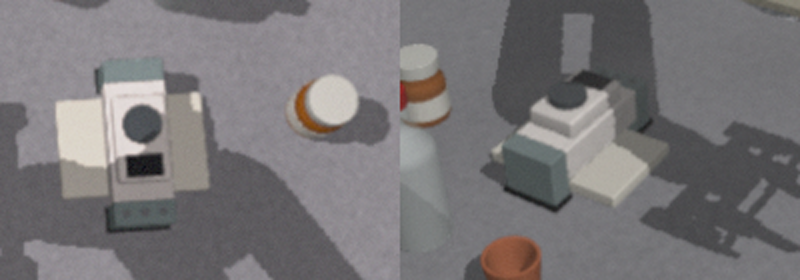

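The tile lies straight and centred within about 1 mm, the bystanders haven't moved, and the hand is clear. Handing in.

```bash
python3 -c "
from plant import robot
print(robot.close_job())"
```

```text
the job is handed in; nothing more can be done
None
```

The job is handed in: the white tile lies straight under the meter's bridge, its ends even to within about 2 mm and about 1–2 mm off the passage axis. The jar, wash bottle and crucible have not moved, and the hand is clear.

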